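Load the jar crate and snap its bar shut

TASK

Slide the two jars standing on the counter, green-capped and yellow-capped, upright along the counter into the two empty bays of the wooden crate, one jar in each bay (either way round) and pushed back to the bay's rear wall; do not lift them or tip them over. Then press the crate's raised hinged steel bar down until it snaps and stays shut. Leave the jar that is already in the crate in its place and do not shift the other things on the counter.

Things in the scene. Friction and masses are not known exactly. Their poses are not given: they have to be found in the camera images.
- crate: wooden crate fixed to the counter: three bays side by side along its y, open on top and at the front (-x), with no floor, so jars slide in on the counter. Origin on the counter; x points to the rear wall, y to its left, z up. Bay centre lines at y = -100, 0, +100 mm, each 92 mm wide between 8 mm walls, 60 mm high. Rear wall's inner face at x = +58 mm: a jar touching it has its centre at x = +21 mm
- crate_front (a point): point on the counter at crate x = -70 mm, y = 0, level with the front ends of the crate's two end walls (at y = -150 and +150 mm). The two dividers between the bays (at y = -50 and +50 mm) are shorter: from the rear wall to crate x = -30 mm
- pad_a: round cork pad, 61 mm wide and flush with the counter (cannot be felt), marking one of the two empty bays. Origin: its centre, where a jar's centre belongs (crate x = +21 mm, on the bay's centre line). The third bay has the same pad, hidden under the red-capped jar
- pad_b: the same cork pad in the other empty bay
- jar_a: squat green glass jar with a green screw cap, a round body 74 mm wide, 90 mm tall in all, 0.3 to 0.55 kg; too wide to lift safely. Origin: centre of its underside, z up. One of the two to be loaded; starts on the counter in front of the crate, to one side
- jar_b: squat green glass jar with a yellow screw cap, a round body 74 mm wide, 90 mm tall in all, 0.3 to 0.55 kg; too wide to lift safely. Origin: centre of its underside, z up. The other one to be loaded; starts on the other side
- jar_c: squat green glass jar with a red screw cap, a round body 74 mm wide, 90 mm tall in all, 0.3 to 0.55 kg; too wide to lift safely. Origin: centre of its underside, z up. It already stands in one of the three bays (which one varies) and stays there
- bar (a joint): angle of the crate's hinged steel bar, rad: 0 = shut (level), grows as it rises, at most 1.4. It starts raised, 1.1 to 1.3, its upper face then turned to the rear. A stiff hinge holds it where it is left (1 to 3 N at the bar moves it). Near 0.1 it meets two sprung balls in the end walls: some 5 N at the bar pushes it past them; it then snaps to 0 and is held there
- bar_mid (a point): middle of the upper face of the flat bar (28 mm wide, 8 thick, 342 long along the crate's y; red patch at its middle), carried by two side arms outside the end walls. 118 mm from the hinge along the arms and 8 mm above them. Shut, it lies 68 mm above the counter at crate x = -56 mm, y = 0, across the bay mouths, clear of jars that stand at the rear wall
- bar_hinge (a point): hinge axis of the bar, along the crate's y, at crate x = +62 mm, 60 mm above the counter
- mug: black mug, 82 mm wide, 95 tall, handle on its +y side. Bystander, to be left where it is. Origin: centre of its underside
- colander: lime green plastic colander, 210 mm wide, 90 tall, with side tabs out to 130 mm from its centre along its y. Bystander, to be left where it is. Origin: centre of its underside
- canister: stainless steel canister with a hinged lid, 104 mm wide, 162 tall. Bystander, to be left where it is. Origin: centre of its underside
- pin: wooden rolling pin, 420 mm long along its y, 52 mm thick. Bystander, to be left where it is. Origin: centre of its underside
Not all that is in view belongs to the job. Leave any blue look-alike of the jar_a alone.

How it is judged:
By the outcome, as a careful person would: the job done as asked, in the order asked, and still so for the second after the job is handed in, with the robot touching nothing.
It also fails if it takes over 72 s, if anything falls off the work surface, if the arm or the gripper's body presses on something with over 40 N, if the wrist force passes 120 N, or if a joint passes its speed limit or range.

ROBOT

A 6-joint arm with a two-finger parallel gripper is mounted at the origin on the work surface. World frame = base frame: x ahead of the robot, y to its left, z up, the work surface at z = 0. Lengths are in m, angles in rad, forces in N, time in s.
With the tool pointing down it reaches from about 0.25 to 0.775 m from the base axis. Payload 4 kg.
Tool frame: the origin (TCP) lies midway between the tips of the shut fingers; the grasp point (between the pads) lies 19 mm behind it; z points along the fingers, y is the line along which they close (so a half turn about z gives the same grasp; the last joint's range is limited). The gripper opens to 85 mm and grips with 20 to 120 N. Pads are 22 mm wide; open, the fingers measure 114 mm over their backs; the gripper's body (76 mm by 85 mm) begins 54 mm behind the grasp point. The pads swing forward as they close: fully open they stand 13 mm farther back than shut.
Start: joints at [-1.377, 0.087, 1.371, -0, 1.684, -0.103], TCP at [0.161, -0.526, 0.231] pointing down, gripper open.
Joint ranges: [-3.1, 3.1], [-0.76, 2.03], [0.27, 2.55], [-1.08, 4.22], [0.17, 2.65], [-2.57, 2.57]. Speed limits (rad/s): [2.79, 2.79, 3.14, 3.14, 3.14, 3.14].

INTERFACE

Orientations are given as a unit quaternion [x, y, z, w].
In Python, from rig import robot gives the robot as it stands.
- The arm moves only by the tool apply_moves, never from a script. Its argument "moves" is a list of rows, each an object of numbers: "tx", "ty", "tz": the shift along the world's x, y, z normalised to -1 to 1, where 1 is 0.15 m; "yaw": the turn about the world's z normalised to -1 to 1, where 1 is pi/2 rad; "claw": the opening, from 0 (shut) to 1 (fully open). In form: [{"tx": .., "ty": .., "tz": .., "yaw": .., "claw": ..}, ...]. A call has 1 to 8 rows; each row is the pose to reach, as a shift and turn from the pose commanded when the call began; what a row does not reach only later rows make up. A row lasts 1/8 s, in which the tool goes at most 62.5 mm and 10.7 degrees, less where a joint would pass 70% of its speed; a pose out of reach is approached as far as the arm can. A call with a number of a shift or a turn outside -1 to 1 is refused whole. A call with a gripper value outside its range is refused whole. The fingers move at their own pace and stop on an object; the grip force is fixed at half the most. Time passes only in rows, so rows that repeat a pose let the fingers close. It gives the time, the measured TCP pose, the force, the opening and the grip force at its end, in the units of the state.
- robot.get_state(): the state, without advancing time (a new reading comes with each control period).
- robot.capture(name): name is "scene" or "top"; returns (picture, depth): 420x560x3 uint8, red, green, blue; 420x560 float32, m along the optical axis (not along the pixel's ray), 0 where there is no reading.
- robot.camera_model(name): a dict with "camera_matrix" (3x3 intrinsics, pixels), "k1" (the pictures are not rectified: a ray, as slopes to the right and down, at radius r is drawn at 1 + k1 r^2 times it, then the intrinsics apply), "rvec" (rotation vector, rad) and "tvec" (3), from world to camera coordinates, as OpenCV has them. Camera axes: x right, y down, z forward; pixel columns grow to the right and rows downward; lengths in m; the calibration is good to about 2 mm. A picture is of the moment at which its call begins. camera_model takes no time and is no camera call.
- robot.close_job(): hands the job in; it is judged then, once.
The state is a dict: "t": time; "q": joint angles; "joint_velocities": joint speeds; "joint_efforts": joint torques, N m; "tcp_pos": TCP position; "ee_rot": TCP orientation; "wrist_force": force on the tool from outside, world axes, zero at the start; "wrist_torque": the same for the moment, N m; "grip_width": finger opening in m; "grasp_force": force on a finger pad.
Only numpy, scipy, OpenCV 4.12 (cv2) and the standard library are available. Lean on these libraries where they do the work, as an engineer would, in place of code of your own. Each camera call takes 0.05 s, during which the arm holds its last target. There are 200 camera calls.

## Working session

There is one attempt and no reset: what is moved stays moved. The work goes in short steps, Python scripts to look and compute and a tool call to move; the robot and the scene stay as the last step left them, time stands still between calls to the robot, and variables do not carry over. Pictures are saved under pics/ and viewed, at most 13 in all, crops included, and the job is handed in when it is done.

Besides the shell and the picture viewer there is one more tool, called after ">>>" as name([rows], argument=value, ...), one row to a line, values as JSON. apply_moves: Moves the arm, as the interface text tells. Its arguments: {"type":"object","properties":{"moves":{"type":"array"}},"required":["moves"]}

```bash
mkdir -p pics; cat > h.py <<'E'
import numpy as np, cv2
from rig import robot
def cap(name,fn=None):
    im,d=robot.capture(name)
    np.savez(f'{name}.npz',im=im,d=d)
    if fn: cv2.imwrite('pics/'+fn,im[:,:,::-1])
    return im,d
def world(name,d):
    m=robot.camera_model(name);K=np.array(m['camera_matrix'],float)
    R=cv2.Rodrigues(np.array(m['rvec'],float))[0];t=np.array(m['tvec'],float)
    h,w=d.shape;v,u=np.mgrid[:h,:w]
    x=(u-K[0,2])/K[0,0];y=(v-K[1,2])/K[1,1];rd=np.hypot(x,y);r=rd.copy()
    for _ in range(15): r=rd/(1+m['k1']*r*r)
    s=np.where(rd>0,r/np.maximum(rd,1e-9),1)
    P=np.stack([x*s*d,y*s*d,d],-1)
    return (P-t)@R
E
python3 - <<'E'
from h import *
for n in('top','scene'):
    im,d=cap(n,n+'0.png')
print(robot.get_state())
print(robot.camera_model('top'))
E
```

```text
{'t': 0.1, 'q': array([-1.37709468e+00,  8.79101533e-02,  1.37212237e+00,  2.55008467e-05,
        1.68362264e+00, -1.03086399e-01]), 'joint_velocities': array([-1.42403694e-03, -1.75075683e-03, -6.34215096e-03,  5.78088384e-04,
       -1.26259495e-03,  3.62368896e-05]), 'joint_efforts': array([ 2.02337571e-03, -3.53014612e+01, -3.14218962e+01, -1.58706821e-04,
        7.92839070e-03,  2.35072207e-05]), 'tcp_pos': array([ 0.16076975, -0.52549995,  0.23023054]), 'ee_rot': array([ 9.89009060e-01,  1.47851327e-01, -3.40498463e-05, -1.03076928e-03]), 'wrist_force': array([ 0.35897344,  0.13702941, -0.4091573 ]), 'wrist_torque': array([ 0.02440041,  0.01613652, -0.00589961]), 'grasp_force': 0.0, 'grip_width': 0.08556403608531488}
{'camera_matrix': array([[380.85259768,   0.        , 279.25246266],
       [  0.        , 380.85259768, 211.69783919],
       [  0.        ,   0.        ,   1.        ]]), 'k1': -0.00654365760164315, 'rvec': array([ 2.11269764, -2.14986337,  0.19016856]), 'tvec': array([-0.00734238,  0.51562329,  1.18110611])}
```

View pics/top0.png

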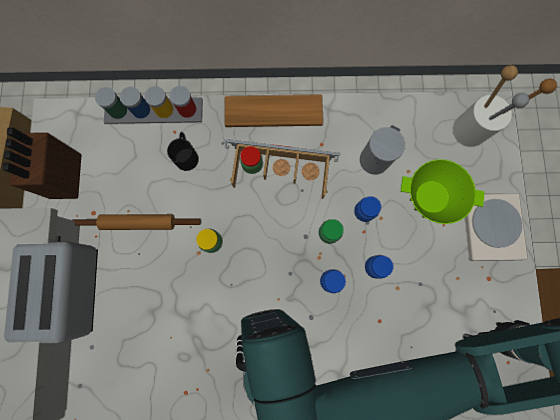

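View pics/scene0.png

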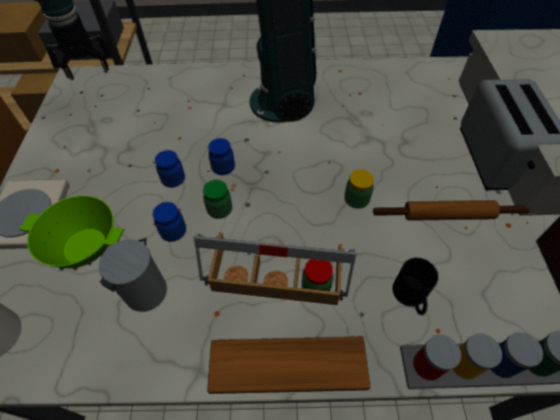

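The top view shows green (331,231), yellow (208,240) and red in the left bay (251,157). The pads are at (281,168) and (310,171), the blue jars at (368,208), (378,266) and (333,281), and the bar runs (225,145)-(338,155). I'll measure these next.

```bash
python3 - <<'E'
from h import *
z=np.load('top.npz');im,d=z['im'],z['d'];P=world('top',d);np.set_printoptions(precision=4,suppress=True)
hsv=cv2.cvtColor(im,cv2.COLOR_RGB2HSV)
V,U=np.mgrid[:420,:560]
def jar(n,u,v,zmin=.078):
    k=(np.hypot(U-u,V-v)<22)&(P[...,2]>zmin)&(P[...,2]<.1)&(d>0)
    q=P[k]; (c,r)=cv2.minEnclosingCircle(q[:,:2].astype(np.float32))
    print(n,k.sum(),'mean',q.mean(0),'circ',np.array(c),r)
for n,u,v in [('green',331,231),('yellow',208,240),('red',251,157),('b1',368,208),('b2',378,266),('b3',333,281),('mug',180,153)]: jar(n,u,v)
for n,u,v in [('padmid',281,168),('padR',310,171)]:
    k=(np.hypot(U-u,V-v)<14)&(hsv[...,1]>70)&(abs(P[...,2])<.008)
    print(n,k.sum(),P[k].mean(0), V[k].mean(),U[k].mean())
# wall tops and bar
k=(U>215)&(U<345)&(V>130)&(V<200)&(d>0)
w=k&(abs(P[...,2]-.06)<.006)&(hsv[...,1]>60)
print('walls',w.sum(),P[w].min(0),P[w].max(0))
b=k&(P[...,2]>.12)
print('bar',b.sum(),P[b].mean(0),P[b].min(0),P[b].max(0))
rb=cv2.minAreaRect(P[b][:,:2].astype(np.float32));print(rb)
c=cv2.fitLine(P[b].astype(np.float32),cv2.DIST_HUBER,0,.01,.01).ravel();print(c)
x0,y0=215,120
big=cv2.resize(im[130:205,215:345],None,fx=6,fy=6,interpolation=cv2.INTER_CUBIC);cv2.imwrite('pics/crate.png',big[:,:,::-1])
for n,kk in [('can',(U>355)&(U<410)&(V>120)&(V<180)&(P[...,2]>.02)),('pin',(U>70)&(U<205)&(V>205)&(V<235)&(P[...,2]>.012)),('mug',(U>160)&(U<203)&(V>125)&(V<175)&(P[...,2]>.02))]: print(n,P[kk].min(0),P[kk].max(0))
E
```

```text
green 347 mean [ 0.4508 -0.1797  0.0893] circ [ 0.4514 -0.1802] 0.032469507306814194
yellow 352 mean [0.4275 0.2073 0.0888] circ [0.4281 0.2082] 0.03241552412509918
red 323 mean [0.691  0.0728 0.089 ] circ [0.6917 0.0729] 0.03258591145277023
b1 344 mean [ 0.5208 -0.3006  0.0895] circ [ 0.5215 -0.3019] 0.032665908336639404
b2 368 mean [ 0.3357 -0.3256  0.0895] circ [ 0.3361 -0.3258] 0.032624613493680954
b3 369 mean [ 0.2941 -0.179   0.0893] circ [ 0.2942 -0.1795] 0.032388485968112946
mug 193 mean [0.7144 0.2975 0.0895] circ [0.7227 0.2976] 0.05154324695467949
padmid 239 [ 0.6787 -0.0253  0.0003] 166.8284518828452 281.02092050209205
padR 251 [ 0.6635 -0.124   0.0007] 170.62549800796813 310.0996015936255
walls 586 [ 0.5683 -0.1855  0.054 ] [0.7421 0.1416 0.0658]
bar 398 [ 0.6828 -0.026   0.1835] [ 0.6408 -0.1938  0.1319] [0.7184 0.1422 0.1922]
((0.6823026537895203, -0.026183754205703735), (0.339013934135437, 0.032667599618434906), 81.37765502929688)
[ 0.1438  0.9895 -0.0159  0.6847 -0.0153  0.1856]
can [ 0.3021 -0.4282  0.0201] [ 0.759  -0.0107  1.2528]
pin [ 0.3021 -0.0107  0.0126] [0.5199 0.6576 1.2528]
mug [ 0.3021 -0.0107  0.02  ] [0.7858 0.3384 1.2528]
```

View pics/crate.png

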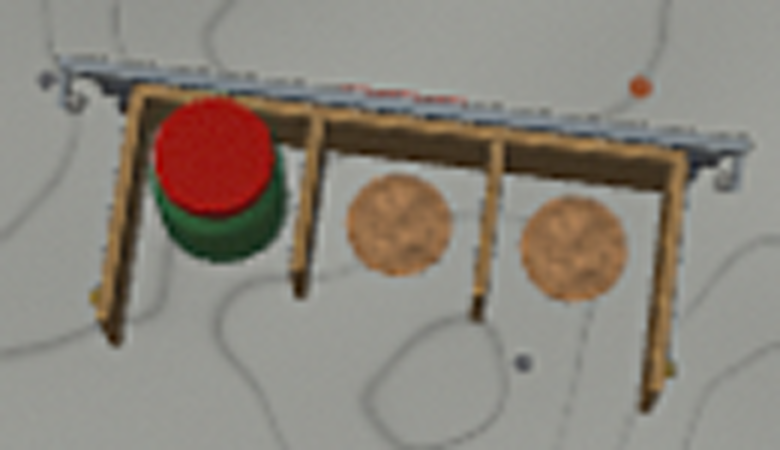

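The crate is yawed about -8.1° with its origin near (0.657,-0.0225), and the middle and right bays are empty. I'll push each jar nested between the half-open fingers, starting with green.

>>> apply_moves([
  {"tx": 0.4, "ty": 0.4, "tz": 0, "yaw": 0.1, "claw": 0.5},
  {"tx": 0.8, "ty": 0.8, "tz": 0, "yaw": 0.2, "claw": 0.5},
  {"tx": 1, "ty": 1, "tz": 0, "yaw": 0.22, "claw": 0.5},
  {"tx": 1, "ty": 1, "tz": 0, "yaw": 0.22, "claw": 0.5},
  {"tx": 1, "ty": 1, "tz": 0, "yaw": 0.22, "claw": 0.5},
])

```text
t: 0.72
tcp_pos: [0.3118, -0.3746, 0.231]
ee_rot: [0.948, 0.317, -0.0, -0.0]
wrist_force: [-0.7, 0.1, -1.5]
grip_width: 0.0425
grasp_force: 0.0
```

>>> apply_moves([
  {"tx": 0.3, "ty": 0.4, "tz": 0, "yaw": 0, "claw": 0.5},
  {"tx": 0.6, "ty": 0.8, "tz": 0, "yaw": 0, "claw": 0.5},
  {"tx": 0.6, "ty": 1, "tz": 0, "yaw": 0, "claw": 0.5},
  {"tx": 0.6, "ty": 1, "tz": 0, "yaw": 0, "claw": 0.5},
  {"tx": 0.6, "ty": 1, "tz": 0, "yaw": 0, "claw": 0.5},
])

```text
t: 1.35
tcp_pos: [0.4004, -0.2271, 0.2311]
ee_rot: [0.949, 0.315, -0.0, 0.0]
wrist_force: [0.6, -1.0, 0.1]
grip_width: 0.0428
grasp_force: 0.0
```

```bash
python3 - <<'E'
from h import *
s=robot.get_state();print(s['t'],s['tcp_pos'],s['ee_rot'],s['q'],s['wrist_force'],s['grip_width'])
E
```

```text
1.35 [ 0.40037605 -0.22711672  0.23112434] [ 9.49027509e-01  3.15192752e-01 -4.56199836e-04  3.30128622e-04] [-6.38469498e-01 -1.14266714e-01  1.57018768e+00 -1.13358500e-03
  1.68565500e+00  2.90877295e-01] [ 0.57651521 -0.98124574  0.06469393] 0.04284744843964779
```

>>> apply_moves([
  {"tx": 0, "ty": 0.06, "tz": -0.4, "yaw": 0, "claw": 0.5},
  {"tx": 0, "ty": 0.06, "tz": -0.8, "yaw": 0, "claw": 0.5},
  {"tx": 0, "ty": 0.06, "tz": -1, "yaw": 0, "claw": 0.5},
  {"tx": 0, "ty": 0.06, "tz": -1, "yaw": 0, "claw": 0.5},
])

```text
t: 1.85
tcp_pos: [0.3982, -0.2173, 0.0783]
ee_rot: [0.949, 0.314, -0.002, -0.003]
wrist_force: [0.0, 0.1, -0.0]
grip_width: 0.0427
grasp_force: 0.0
```

>>> apply_moves([
  {"tx": 0, "ty": 0, "tz": -0.2, "yaw": 0, "claw": 0.5},
  {"tx": 0, "ty": 0, "tz": -0.3, "yaw": 0, "claw": 0.5},
  {"tx": 0.05, "ty": 0.037, "tz": -0.3, "yaw": 0, "claw": 0.5},
  {"tx": 0.1, "ty": 0.074, "tz": -0.3, "yaw": 0, "claw": 0.5},
  {"tx": 0.16, "ty": 0.118, "tz": -0.3, "yaw": 0, "claw": 0.5},
  {"tx": 0.23, "ty": 0.17, "tz": -0.3, "yaw": 0, "claw": 0.5},
  {"tx": 0.3, "ty": 0.222, "tz": -0.3, "yaw": 0, "claw": 0.5},
  {"tx": 0.36, "ty": 0.266, "tz": -0.3, "yaw": 0, "claw": 0.5},
])

```text
t: 2.85
tcp_pos: [0.4558, -0.1768, 0.0368]
ee_rot: [0.949, 0.316, 0.0, 0.001]
wrist_force: [-3.3, -2.1, 3.9]
grip_width: 0.0432
grasp_force: 2.7
```

```bash
cat >> h.py <<'E'
V,U=np.mgrid[:420,:560]
C0=np.array([.657,-.0225]);X=np.array([.9898,-.1425]);Y=np.array([.1425,.9898])
def caps(im,d):
    # centres of green and yellow caps, world and crate frames
    P=world('top',d);h=cv2.cvtColor(im,cv2.COLOR_RGB2HSV);o={}
    for n,lo,hi in(('green',60,85),('yellow',20,32),('red',0,5)):
        k=(h[...,0]>=lo)&(h[...,0]<=hi)&(h[...,1]>150)&(P[...,2]>.08)&(P[...,2]<.097)&(P[...,0]>.35)&(abs(P[...,1])<.32)&(P[...,1]>-.27)
        if k.sum()<20: print(n,'few',k.sum());continue
        c=P[k][:,:2]; (e,r)=cv2.minEnclosingCircle(c.astype(np.float32));e=np.array(e)
        print(n,k.sum(),'w',e.round(4),'r',round(r,4),'crate',((e-C0)@X).round(4),((e-C0)@Y).round(4))
def look(fn=None):
    im,d=cap('top',fn);caps(im,d);s=robot.get_state()
    p=s['tcp_pos'];q=s['ee_rot'];e=p[:2]-C0
    print('t',s['t'],'tcp',p.round(4),'crate',(e@X).round(4),(e@Y).round(4),'face deg',np.degrees(2*np.arctan2(q[1],q[0])).round(1),'q6',s['q'][5].round(2),'F',s['wrist_force'].round(1))
E
python3 -c "
from h import *
look('a1.png')"
```

```text
green 60 w [ 0.4857 -0.1449] r 0.029 crate -0.1521 -0.1455
yellow 342 w [0.428  0.2079] r 0.0322 crate -0.2595 0.1955
red 339 w [0.7663 0.1838] r 0.1647 crate 0.0788 0.2197
t 2.9 tcp [ 0.457  -0.1758  0.0367] crate -0.1762 -0.1802 face deg 36.9 q6 0.44 F [ 0.   0.2 -0.1]
```

View pics/a1.png

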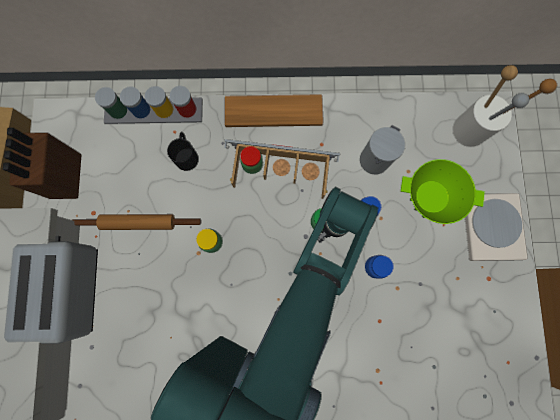

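Green, partly hidden near (318,218), is nested and sliding. Next I finish this leg, then swing the fingers round the jar to face the bay.

>>> apply_moves([
  {"tx": 0.08, "ty": 0.06, "tz": 0, "yaw": 0, "claw": 0.5},
  {"tx": 0.16, "ty": 0.12, "tz": 0, "yaw": 0, "claw": 0.5},
  {"tx": 0.24, "ty": 0.18, "tz": 0, "yaw": 0, "claw": 0.5},
  {"tx": 0.32, "ty": 0.235, "tz": 0, "yaw": 0, "claw": 0.5},
  {"tx": 0.385, "ty": 0.285, "tz": 0, "yaw": 0, "claw": 0.5},
  {"tx": 0.385, "ty": 0.285, "tz": 0, "yaw": 0, "claw": 0.5},
])

```text
t: 3.65
tcp_pos: [0.5138, -0.133, 0.036]
ee_rot: [0.949, 0.316, 0.001, -0.001]
wrist_force: [-0.3, 0.7, -0.1]
grip_width: 0.0428
grasp_force: 0.0
```

>>> apply_moves([
  {"tx": -0.025, "ty": 0.035, "tz": 0, "yaw": -0.1, "claw": 0.5},
  {"tx": -0.043, "ty": 0.077, "tz": 0, "yaw": -0.2, "claw": 0.5},
  {"tx": -0.055, "ty": 0.122, "tz": 0, "yaw": -0.3, "claw": 0.5},
  {"tx": -0.06, "ty": 0.166, "tz": 0, "yaw": -0.4, "claw": 0.5},
  {"tx": -0.06, "ty": 0.21, "tz": 0, "yaw": -0.5, "claw": 0.5},
  {"tx": -0.06, "ty": 0.21, "tz": 0, "yaw": -0.5, "claw": 0.5},
])

```text
t: 4.4
tcp_pos: [0.5035, -0.1021, 0.0359]
ee_rot: [0.998, -0.07, -0.0, -0.001]
wrist_force: [0.6, -0.7, 0.3]
grip_width: 0.0428
grasp_force: 0.0
```

```bash
python3 -c "
from h import *
look()
a=cv2.resize(np.load('top.npz')['im'][130:280,220:390],None,fx=4,fy=4)
b,_=cap('scene');b=cv2.resize(b[130:330,130:330],None,fx=3,fy=3)
cv2.imwrite('pics/a2.png',np.hstack([cv2.resize(a,(460,406)),cv2.resize(b,(340,406))])[:,:,::-1])"
```

```text
green few 0
yellow 340 w [0.4279 0.208 ] r 0.0319 crate -0.2596 0.1955
red 334 w [0.7674 0.1811] r 0.1629 crate 0.0803 0.2173
t 4.45 tcp [ 0.5036 -0.1024  0.036 ] crate -0.1405 -0.101 face deg -8.0 q6 1.4 F [-0.3  0.1  0.4]
```

View pics/a2.png

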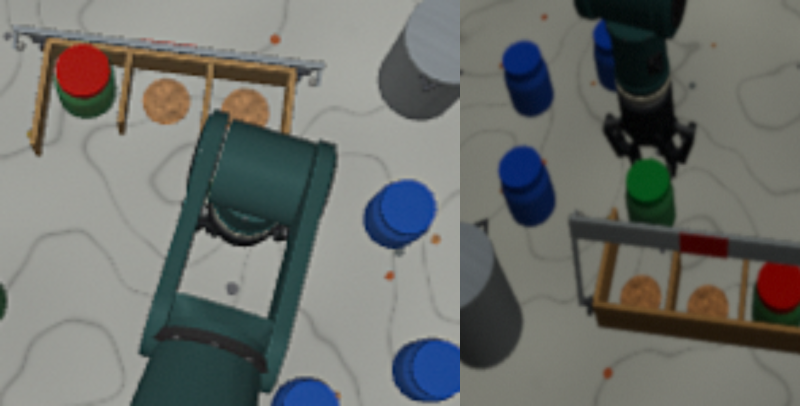

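Green stands upright between the fingers, facing the right bay. The scene camera sees the cap, so I'll track the jars with that.

```bash
sed -i "s/def caps(im,d):/def caps(im,d,cam='top'):/; s/P=world('top',d);h=/P=world(cam,d);h=/; s/im,d=cap('top',fn);caps(im,d);/im,d=cap('scene',fn);caps(im,d,'scene');/; s/('red',0,5))/('red',0,5))[:2]/" h.py
python3 -c "
from h import *
look()"
```

```text
green 459 w [0.6372 0.0824] r 0.2408 crate -0.0345 0.101
yellow 397 w [0.5784 0.1736] r 0.1844 crate -0.1057 0.1829
t 4.55 tcp [ 0.5036 -0.1028  0.0362] crate -0.1404 -0.1013 face deg -8.1 q6 1.4 F [-0.6 -0.6  0.1]
```

```bash
python3 - <<'E'
s=open('h.py').read()
s=s.replace("        c=P[k][:,:2];","        nl,L,st,_=cv2.connectedComponentsWithStats(k.astype(np.uint8));k=L==1+st[1:,4].argmax()\n        c=P[k][:,:2];")
open('h.py','w').write(s)
E
python3 -c "
from h import *
look()"
```

```text
green 454 w [ 0.5482 -0.1101] r 0.0327 crate -0.0952 -0.1022
yellow 393 w [0.43   0.2088] r 0.0326 crate -0.2576 0.1966
t 4.6 tcp [ 0.5036 -0.1029  0.0362] crate -0.1404 -0.1014 face deg -8.1 q6 1.4 F [ 0.1 -0.4  0.5]
```

>>> apply_moves([
  {"tx": 0.08, "ty": -0.011, "tz": 0, "yaw": 0, "claw": 0.5},
  {"tx": 0.16, "ty": -0.023, "tz": 0, "yaw": 0, "claw": 0.5},
  {"tx": 0.24, "ty": -0.034, "tz": 0, "yaw": 0, "claw": 0.5},
  {"tx": 0.32, "ty": -0.046, "tz": 0, "yaw": 0, "claw": 0.5},
  {"tx": 0.4, "ty": -0.057, "tz": 0, "yaw": 0, "claw": 0.5},
  {"tx": 0.48, "ty": -0.069, "tz": 0, "yaw": 0, "claw": 0.5},
  {"tx": 0.55, "ty": -0.079, "tz": 0, "yaw": 0, "claw": 0.5},
  {"tx": 0.55, "ty": -0.079, "tz": 0, "yaw": 0, "claw": 0.5},
])

```text
t: 5.6
tcp_pos: [0.5878, -0.115, 0.0368]
ee_rot: [0.997, -0.071, 0.001, 0.0]
wrist_force: [-0.5, -0.8, 0.3]
grip_width: 0.0426
grasp_force: 0.0
```

```bash
python3 -c "
from h import *
look('a3.png')"
```

```text
green 186 w [ 0.6438 -0.1219] r 0.0281 crate 0.0011 -0.1002
yellow 396 w [0.429  0.2082] r 0.033 crate -0.2586 0.1959
t 5.65 tcp [ 0.5872 -0.1149  0.0368] crate -0.0559 -0.1014 face deg -8.2 q6 1.43 F [-0.6  0.9 -0.5]
```

View pics/a3.png

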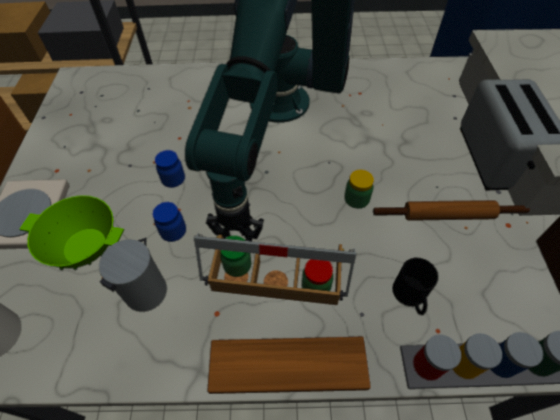

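Green is about 33 mm short of the rear wall. To keep the hand clear of the bar I'll finish with the back of one open finger, the gripper turned 90°.

>>> apply_moves([
  {"tx": -0.2, "ty": 0.029, "tz": 0, "yaw": 0, "claw": 0.5},
  {"tx": -0.4, "ty": 0.057, "tz": 0, "yaw": 0.05, "claw": 0.5},
  {"tx": -0.4, "ty": 0.057, "tz": 0, "yaw": 0.16, "claw": 0.5},
  {"tx": -0.4, "ty": 0.057, "tz": 0, "yaw": 0.27, "claw": 0.5},
  {"tx": -0.4, "ty": 0.057, "tz": 0, "yaw": 0.38, "claw": 0.5},
  {"tx": -0.4, "ty": 0.057, "tz": 0, "yaw": 0.49, "claw": 0.5},
  {"tx": -0.4, "ty": 0.057, "tz": 0, "yaw": 0.6, "claw": 0.5},
  {"tx": -0.4, "ty": 0.057, "tz": 0, "yaw": 0.71, "claw": 0.5},
])

```text
t: 6.65
tcp_pos: [0.5265, -0.1062, 0.037]
ee_rot: [0.883, 0.47, 0.001, 0.001]
wrist_force: [0.1, 0.1, 0.1]
grip_width: 0.0426
grasp_force: 0.0
```

>>> apply_moves([
  {"tx": 0, "ty": 0, "tz": -0.04, "yaw": 0.1, "claw": 1},
  {"tx": 0, "ty": 0, "tz": -0.07, "yaw": 0.2, "claw": 1},
  {"tx": 0, "ty": 0, "tz": -0.07, "yaw": 0.29, "claw": 1},
  {"tx": 0, "ty": 0, "tz": -0.07, "yaw": 0.29, "claw": 1},
  {"tx": 0.07, "ty": -0.01, "tz": -0.07, "yaw": 0.29, "claw": 1},
  {"tx": 0.12, "ty": -0.017, "tz": -0.07, "yaw": 0.29, "claw": 1},
  {"tx": 0.17, "ty": -0.024, "tz": -0.07, "yaw": 0.29, "claw": 1},
  {"tx": 0.22, "ty": -0.031, "tz": -0.07, "yaw": 0.29, "claw": 1},
])

```text
t: 7.65
tcp_pos: [0.5596, -0.1108, 0.026]
ee_rot: [0.756, 0.655, -0.0, -0.0]
wrist_force: [-4.4, -0.0, 3.4]
grip_width: 0.0856
grasp_force: 1.7
```

```bash
python3 -c "
from h import *
look('a4.png')"
```

```text
green 350 w [ 0.6691 -0.1247] r 0.0305 crate 0.0266 -0.0994
yellow 393 w [0.4295 0.2089] r 0.033 crate -0.2581 0.1966
t 7.7 tcp [ 0.5608 -0.1111  0.026 ] crate -0.0826 -0.1014 face deg 81.8 q6 -0.15 F [-0.1 -0.4 -0.6]
```

>>> apply_moves([
  {"tx": 0.02, "ty": -0.003, "tz": 0, "yaw": 0, "claw": 1},
  {"tx": 0.04, "ty": -0.006, "tz": 0, "yaw": 0, "claw": 1},
  {"tx": 0.055, "ty": -0.008, "tz": 0, "yaw": 0, "claw": 1},
  {"tx": 0.07, "ty": -0.01, "tz": 0, "yaw": 0, "claw": 1},
])

```text
t: 8.2
tcp_pos: [0.5674, -0.1117, 0.0257]
ee_rot: [0.756, 0.655, -0.002, -0.002]
wrist_force: [-14.5, 3.3, 9.9]
grip_width: 0.0852
grasp_force: 6.1
```

>>> apply_moves([
  {"tx": 0.01, "ty": -0.001, "tz": 0, "yaw": 0, "claw": 1},
  {"tx": 0.02, "ty": -0.003, "tz": 0, "yaw": 0, "claw": 1},
  {"tx": 0.02, "ty": -0.003, "tz": 0, "yaw": 0, "claw": 1},
])

```text
t: 8.57
tcp_pos: [0.5673, -0.1114, 0.0254]
ee_rot: [0.756, 0.655, -0.004, -0.005]
wrist_force: [-18.3, 4.2, 11.5]
grip_width: 0.0854
grasp_force: 8.5
```

Force built up to 18 N, so green is against the rear wall. Now retreat, lift and go behind yellow.

>>> apply_moves([
  {"tx": -0.15, "ty": 0.02, "tz": 0, "yaw": 0, "claw": 1},
  {"tx": -0.4, "ty": 0.057, "tz": 0, "yaw": 0, "claw": 0.5},
  {"tx": -0.4, "ty": 0.057, "tz": 0.4, "yaw": 0, "claw": 0.5},
  {"tx": -0.4, "ty": 0.057, "tz": 0.8, "yaw": 0, "claw": 0.5},
  {"tx": -0.4, "ty": 0.057, "tz": 0.8, "yaw": 0, "claw": 0.5},
])

```text
t: 9.2
tcp_pos: [0.5168, -0.1055, 0.1528]
ee_rot: [0.756, 0.655, 0.004, 0.007]
wrist_force: [0.2, 0.5, -0.8]
grip_width: 0.0427
grasp_force: 0.0
```

>>> apply_moves([
  {"tx": -0.25, "ty": 0.33, "tz": 0, "yaw": 0.1, "claw": 0.5},
  {"tx": -0.5, "ty": 0.66, "tz": 0, "yaw": 0.2, "claw": 0.5},
  {"tx": -0.75, "ty": 1, "tz": 0, "yaw": 0.3, "claw": 0.5},
  {"tx": -0.75, "ty": 1, "tz": 0, "yaw": 0.4, "claw": 0.5},
  {"tx": -0.75, "ty": 1, "tz": 0, "yaw": 0.417, "claw": 0.5},
])

```text
t: 9.82
tcp_pos: [0.3999, 0.0464, 0.1452]
ee_rot: [0.505, 0.863, 0.0, 0.0]
wrist_force: [0.2, 0.4, 0.5]
grip_width: 0.0427
grasp_force: 0.0
```

>>> apply_moves([
  {"tx": 0, "ty": 0.35, "tz": 0, "yaw": 0, "claw": 0.5},
  {"tx": 0, "ty": 0.7, "tz": 0, "yaw": 0, "claw": 0.5},
  {"tx": 0, "ty": 1, "tz": 0, "yaw": 0, "claw": 0.5},
  {"tx": 0, "ty": 1, "tz": 0, "yaw": 0, "claw": 0.5},
])

```text
t: 10.32
tcp_pos: [0.4005, 0.1977, 0.1451]
ee_rot: [0.504, 0.863, -0.0, -0.0]
wrist_force: [0.4, -0.1, -0.6]
grip_width: 0.043
grasp_force: 0.0
```

```bash
python3 -c "
from h import *
look('a5.png')"
```

```text
green 369 w [ 0.6499 -0.1216] r 0.0311 crate 0.0071 -0.0991
yellow 393 w [0.4285 0.2075] r 0.0337 crate -0.2589 0.1951
t 10.375 tcp [0.4005 0.1962 0.1451] crate -0.2851 0.1799 face deg 119.3 q6 -0.18 F [-0.5 -0.4  0.8]
```

```bash
python3 -c "
from h import *
im,d=cap('top');caps(im,d)
cv2.imwrite('pics/a6.png',cv2.resize(im[130:210,215:345],None,fx=5,fy=5,interpolation=2)[:,:,::-1])"
```

```text
green 302 w [ 0.6459 -0.1225] r 0.0322 crate 0.0032 -0.1006
yellow 58 w [0.4326 0.1886] r 0.0228 crate -0.2522 0.1769
```

View pics/a6.png

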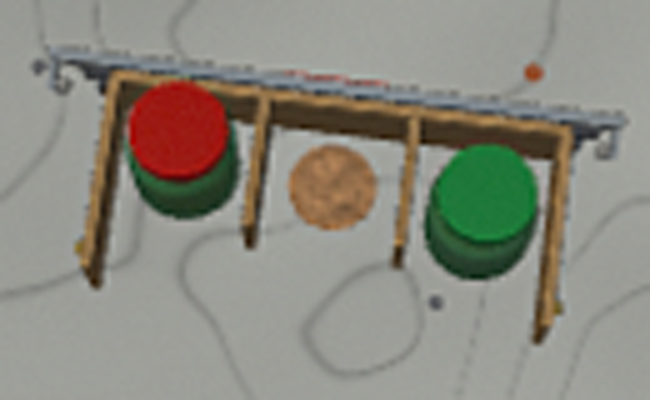

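The top view shows green upright at (483,190) but about 18 mm short of the rear wall. The open finger's knuckle probably leaned on it. I'll finish green later with nearly shut fingers; yellow comes first.

>>> apply_moves([
  {"tx": -0.025, "ty": 0.4, "tz": 0, "yaw": 0, "claw": 0.5},
  {"tx": -0.025, "ty": 0.455, "tz": 0, "yaw": 0, "claw": 0.5},
  {"tx": -0.025, "ty": 0.455, "tz": -0.35, "yaw": 0, "claw": 0.5},
  {"tx": -0.025, "ty": 0.455, "tz": -0.65, "yaw": 0, "claw": 0.5},
  {"tx": -0.025, "ty": 0.455, "tz": -0.73, "yaw": 0, "claw": 0.5},
  {"tx": -0.025, "ty": 0.455, "tz": -0.73, "yaw": 0, "claw": 0.5},
])

```text
t: 11.18
tcp_pos: [0.3967, 0.2631, 0.0363]
ee_rot: [0.506, 0.863, -0.0, -0.0]
wrist_force: [0.6, -0.5, -0.3]
grip_width: 0.0429
grasp_force: 0.0
```

>>> apply_moves([
  {"tx": 0.04, "ty": -0.07, "tz": 0, "yaw": 0, "claw": 0.5},
  {"tx": 0.08, "ty": -0.142, "tz": 0, "yaw": 0, "claw": 0.5},
  {"tx": 0.13, "ty": -0.23, "tz": 0, "yaw": 0, "claw": 0.5},
  {"tx": 0.18, "ty": -0.32, "tz": 0, "yaw": 0, "claw": 0.5},
  {"tx": 0.24, "ty": -0.427, "tz": 0, "yaw": 0, "claw": 0.5},
  {"tx": 0.3, "ty": -0.535, "tz": 0, "yaw": 0, "claw": 0.5},
  {"tx": 0.36, "ty": -0.64, "tz": 0, "yaw": 0, "claw": 0.5},
  {"tx": 0.42, "ty": -0.75, "tz": 0, "yaw": 0, "claw": 0.5},
])

```text
t: 12.18
tcp_pos: [0.4599, 0.1506, 0.0365]
ee_rot: [0.505, 0.863, 0.0, -0.0]
wrist_force: [-1.5, 3.4, 2.7]
grip_width: 0.0431
grasp_force: 2.1
```

```bash
python3 -c "
from h import *
look()"
```

```text
green 370 w [ 0.6495 -0.1215] r 0.0315 crate 0.0067 -0.0991
yellow 433 w [0.4753 0.1161] r 0.0402 crate -0.1996 0.1113
t 12.225 tcp [0.4611 0.1484 0.0365] crate -0.2183 0.1413 face deg 119.3 q6 -0.31 F [ 1.6 -2.2  1.3]
```

>>> apply_moves([
  {"tx": 0.06, "ty": -0.105, "tz": 0, "yaw": 0, "claw": 0.5},
  {"tx": 0.12, "ty": -0.21, "tz": 0, "yaw": 0, "claw": 0.5},
  {"tx": 0.18, "ty": -0.315, "tz": 0, "yaw": 0, "claw": 0.5},
  {"tx": 0.24, "ty": -0.42, "tz": 0, "yaw": 0, "claw": 0.5},
  {"tx": 0.3, "ty": -0.527, "tz": 0, "yaw": 0, "claw": 0.5},
  {"tx": 0.36, "ty": -0.632, "tz": 0, "yaw": 0, "claw": 0.5},
  {"tx": 0.41, "ty": -0.72, "tz": 0, "yaw": 0, "claw": 0.5},
  {"tx": 0.45, "ty": -0.79, "tz": 0, "yaw": 0, "claw": 0.5},
])

```text
t: 13.22
tcp_pos: [0.5272, 0.0321, 0.0362]
ee_rot: [0.505, 0.863, -0.0, -0.0]
wrist_force: [-0.9, 1.5, 1.6]
grip_width: 0.0427
grasp_force: 1.4
```

```bash
python3 -c "
from h import *
look()"
```

```text
green 376 w [ 0.652  -0.1213] r 0.031 crate 0.0092 -0.0985
yellow 474 w [ 0.5457 -0.0039] r 0.0354 crate -0.1129 0.0025
t 13.275 tcp [0.5281 0.0309 0.0363] crate -0.1352 0.0344 face deg 119.3 q6 -0.56 F [ 0.7 -1.3 -0.1]
```

>>> apply_moves([
  {"tx": -0.055, "ty": -0.015, "tz": 0, "yaw": 0.115, "claw": 0.5},
  {"tx": -0.092, "ty": -0.054, "tz": 0, "yaw": 0.23, "claw": 0.5},
  {"tx": -0.122, "ty": -0.1, "tz": 0, "yaw": 0.35, "claw": 0.5},
  {"tx": -0.145, "ty": -0.15, "tz": 0, "yaw": 0.465, "claw": 0.5},
  {"tx": -0.16, "ty": -0.2, "tz": 0, "yaw": 0.583, "claw": 0.5},
  {"tx": -0.16, "ty": -0.2, "tz": 0, "yaw": 0.583, "claw": 0.5},
])

```text
t: 14.02
tcp_pos: [0.503, 0.0025, 0.0365]
ee_rot: [0.073, 0.997, -0.0, 0.0]
wrist_force: [-0.2, 1.0, -0.0]
grip_width: 0.0431
grasp_force: 0.0
```

```bash
python3 -c "
from h import *
look()"
```

```text
green 368 w [ 0.6506 -0.1217] r 0.0311 crate 0.0078 -0.0991
yellow 474 w [ 0.5489 -0.0065] r 0.033 crate -0.1093 0.0005
t 14.075 tcp [0.5031 0.0028 0.0365] crate -0.1559 0.0031 face deg 171.6 q6 -1.53 F [ 0.  -0.3  0.3]
```

>>> apply_moves([
  {"tx": 0.03, "ty": -0.024, "tz": 0, "yaw": 0, "claw": 0.5},
  {"tx": 0.12, "ty": -0.037, "tz": 0, "yaw": 0, "claw": 0.5},
  {"tx": 0.22, "ty": -0.051, "tz": 0, "yaw": 0, "claw": 0.5},
  {"tx": 0.32, "ty": -0.066, "tz": 0, "yaw": 0, "claw": 0.5},
  {"tx": 0.42, "ty": -0.08, "tz": 0, "yaw": 0, "claw": 0.5},
  {"tx": 0.52, "ty": -0.094, "tz": 0, "yaw": 0, "claw": 0.5},
  {"tx": 0.61, "ty": -0.107, "tz": 0, "yaw": 0, "claw": 0.5},
  {"tx": 0.7, "ty": -0.12, "tz": 0, "yaw": 0, "claw": 0.5},
])

```text
t: 15.08
tcp_pos: [0.6088, -0.0151, 0.0361]
ee_rot: [0.071, 0.997, 0.0, -0.0]
wrist_force: [-1.7, -0.1, 0.8]
grip_width: 0.0428
grasp_force: 1.3
```

>>> apply_moves([
  {"tx": -0.1, "ty": 0.014, "tz": 0, "yaw": 0, "claw": 0.4},
  {"tx": -0.2, "ty": 0.029, "tz": 0, "yaw": 0, "claw": 0.25},
  {"tx": -0.2, "ty": 0.029, "tz": 0, "yaw": 0, "claw": 0.25},
  {"tx": -0.2, "ty": 0.029, "tz": 0, "yaw": 0, "claw": 0.25},
])

```text
t: 15.58
tcp_pos: [0.5791, -0.0108, 0.0368]
ee_rot: [0.071, 0.997, -0.0, 0.001]
wrist_force: [-0.2, 0.7, -0.1]
grip_width: 0.0211
grasp_force: 0.0
```

```bash
python3 -c "
from h import *
look('a7.png')"
```

```text
green 374 w [ 0.6498 -0.1217] r 0.0311 crate 0.007 -0.0992
yellow 272 w [ 0.659  -0.0235] r 0.0306 crate 0.0021 -0.0007
t 15.625 tcp [ 0.579  -0.0108  0.0367] crate -0.0789 0.0005 face deg 171.8 q6 -1.54 F [ 0.7  0.1 -0.6]
```

View pics/a7.png

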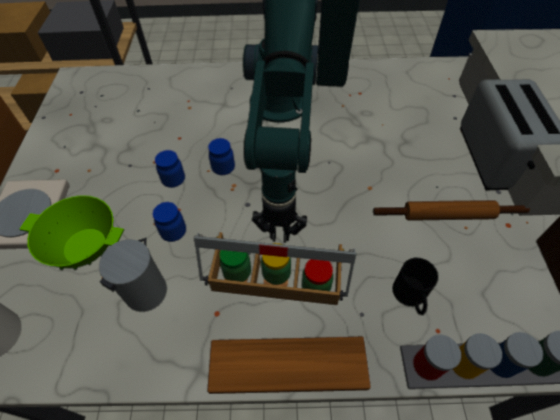

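Yellow (275,262) is in the middle bay, upright. I'll push it back with the fingers nearly shut.

>>> apply_moves([
  {"tx": 0.1, "ty": -0.014, "tz": 0, "yaw": 0, "claw": 0.25},
  {"tx": 0.17, "ty": -0.024, "tz": 0, "yaw": 0, "claw": 0.25},
  {"tx": 0.22, "ty": -0.032, "tz": 0, "yaw": 0, "claw": 0.25},
  {"tx": 0.27, "ty": -0.039, "tz": 0, "yaw": 0, "claw": 0.25},
  {"tx": 0.3, "ty": -0.043, "tz": 0, "yaw": 0, "claw": 0.25},
  {"tx": 0.33, "ty": -0.047, "tz": 0, "yaw": 0, "claw": 0.25},
])

```text
t: 16.38
tcp_pos: [0.6273, -0.0176, 0.0363]
ee_rot: [0.071, 0.997, 0.0, -0.0]
wrist_force: [-2.4, 0.6, 1.6]
grip_width: 0.0215
grasp_force: 1.5
```

>>> apply_moves([
  {"tx": 0.015, "ty": -0.002, "tz": 0, "yaw": 0, "claw": 0.25},
  {"tx": 0.03, "ty": -0.004, "tz": 0, "yaw": 0, "claw": 0.25},
  {"tx": 0.03, "ty": -0.004, "tz": 0, "yaw": 0, "claw": 0.25},
])

```text
t: 16.75
tcp_pos: [0.6321, -0.0182, 0.0363]
ee_rot: [0.071, 0.997, 0.0, 0.0]
wrist_force: [-1.5, 0.3, -0.3]
grip_width: 0.0212
grasp_force: 0.8
```

```bash
python3 -c "
from h import *
look()
z=np.load('scene.npz');P=world('scene',z['d']);k=(P[...,2]>.14)&(P[...,2]<.2)&(P[...,0]>.55)&(abs(P[...,1]+.02)<.2)
h=cv2.cvtColor(z['im'],cv2.COLOR_RGB2HSV);k&=((h[...,0]<6)|(h[...,0]>174))&(h[...,1]>150)
q=P[k];print('patch',k.sum(),q.mean(0),(q.mean(0)[:2]-C0)@X)"
```

```text
green 373 w [ 0.65   -0.1215] r 0.0311 crate 0.0072 -0.099
yellow 529 w [ 0.6789 -0.0269] r 0.0323 crate 0.0223 -0.0012
t 16.8 tcp [ 0.6321 -0.0182  0.0363] crate -0.0252 0.0007 face deg 171.8 q6 -1.55 F [-1.5  0.4  0.4]
patch 229 [ 0.6917844  -0.02508982  0.1762854 ] 0.03479864480326649
```

>>> apply_moves([
  {"tx": 0.015, "ty": -0.002, "tz": 0, "yaw": 0, "claw": 0.25},
  {"tx": 0.03, "ty": -0.004, "tz": 0, "yaw": 0, "claw": 0.25},
  {"tx": 0.03, "ty": -0.004, "tz": 0, "yaw": 0, "claw": 0.25},
])

```text
t: 17.18
tcp_pos: [0.6331, -0.0184, 0.0362]
ee_rot: [0.071, 0.997, 0.0, -0.004]
wrist_force: [-11.3, 1.2, 6.5]
grip_width: 0.0215
grasp_force: 5.6
```

>>> apply_moves([
  {"tx": -0.15, "ty": 0.02, "tz": 0, "yaw": 0, "claw": 0.25},
  {"tx": -0.4, "ty": 0.057, "tz": 0, "yaw": 0, "claw": 0.25},
  {"tx": -0.58, "ty": 0.083, "tz": 0, "yaw": 0, "claw": 0.25},
  {"tx": -0.61, "ty": -0.15, "tz": 0, "yaw": 0, "claw": 0.25},
  {"tx": -0.65, "ty": -0.4, "tz": 0, "yaw": 0, "claw": 0.25},
  {"tx": -0.675, "ty": -0.58, "tz": 0, "yaw": 0, "claw": 0.25},
  {"tx": -0.675, "ty": -0.58, "tz": 0, "yaw": 0, "claw": 0.25},
])

```text
t: 18.05
tcp_pos: [0.5357, -0.1077, 0.0367]
ee_rot: [0.073, 0.997, -0.0, 0.001]
wrist_force: [0.2, 0.0, -0.6]
grip_width: 0.0212
grasp_force: 0.0
```

```bash
python3 -c "
from h import *
look()"
```

```text
green 370 w [ 0.6507 -0.1215] r 0.031 crate 0.0078 -0.0989
yellow 540 w [ 0.6796 -0.0266] r 0.0322 crate 0.0229 -0.0009
t 18.1 tcp [ 0.5356 -0.1065  0.0366] crate -0.1081 -0.1004 face deg 171.7 q6 -1.73 F [-0.1  0.   0.3]
```

>>> apply_moves([
  {"tx": 0.15, "ty": -0.022, "tz": 0, "yaw": 0, "claw": 0.25},
  {"tx": 0.3, "ty": -0.043, "tz": 0, "yaw": 0, "claw": 0.25},
  {"tx": 0.38, "ty": -0.055, "tz": 0, "yaw": 0, "claw": 0.25},
  {"tx": 0.43, "ty": -0.062, "tz": 0, "yaw": 0, "claw": 0.25},
  {"tx": 0.47, "ty": -0.068, "tz": 0, "yaw": 0, "claw": 0.25},
  {"tx": 0.505, "ty": -0.073, "tz": 0, "yaw": 0, "claw": 0.25},
  {"tx": 0.535, "ty": -0.077, "tz": 0, "yaw": 0, "claw": 0.25},
  {"tx": 0.55, "ty": -0.079, "tz": 0, "yaw": 0, "claw": 0.25},
])

```text
t: 19.1
tcp_pos: [0.6175, -0.1176, 0.0361]
ee_rot: [0.071, 0.997, 0.0, -0.0]
wrist_force: [-1.8, -0.4, 0.4]
grip_width: 0.0213
grasp_force: 1.2
```

>>> apply_moves([
  {"tx": 0.015, "ty": -0.002, "tz": 0, "yaw": 0, "claw": 0.25},
  {"tx": 0.03, "ty": -0.004, "tz": 0, "yaw": 0, "claw": 0.25},
  {"tx": 0.03, "ty": -0.004, "tz": 0, "yaw": 0, "claw": 0.25},
])

```text
t: 19.48
tcp_pos: [0.6181, -0.1177, 0.036]
ee_rot: [0.071, 0.997, 0.0, -0.005]
wrist_force: [-13.0, 2.1, 6.6]
grip_width: 0.0215
grasp_force: 6.5
```

```bash
python3 -c "
from h import *
look()"
```

```text
green 526 w [ 0.6656 -0.124 ] r 0.0318 crate 0.023 -0.0992
yellow 539 w [ 0.68   -0.0269] r 0.0321 crate 0.0234 -0.001
t 19.525 tcp [ 0.6181 -0.1177  0.036 ] crate -0.025 -0.0997 face deg 171.8 q6 -1.71 F [-13.5   1.7   6.6]
```

Both jars are at the rear wall (crate x about 0.023). Next: retreat, rise, and go over and behind the bar with shut fingers.

>>> apply_moves([
  {"tx": -0.2, "ty": 0.028, "tz": 0, "yaw": 0, "claw": 0.25},
  {"tx": -0.55, "ty": 0.078, "tz": 0, "yaw": 0, "claw": 0},
  {"tx": -0.6, "ty": 0.086, "tz": 0.1, "yaw": 0, "claw": 0},
  {"tx": -0.6, "ty": 0.086, "tz": 0.5, "yaw": 0, "claw": 0},
  {"tx": -0.6, "ty": 0.086, "tz": 0.9, "yaw": 0, "claw": 0},
  {"tx": -0.6, "ty": 0.086, "tz": 1, "yaw": 0, "claw": 0},
  {"tx": -0.6, "ty": 0.086, "tz": 1, "yaw": 0, "claw": 0},
])

```text
t: 20.4
tcp_pos: [0.534, -0.1059, 0.1889]
ee_rot: [0.071, 0.997, -0.001, 0.003]
wrist_force: [0.6, 0.8, -0.1]
grip_width: -0.0001
grasp_force: 0.0
```

>>> apply_moves([
  {"tx": 0, "ty": 0.2, "tz": 0.3, "yaw": 0, "claw": 0},
  {"tx": 0.1, "ty": 0.5, "tz": 0.5, "yaw": 0, "claw": 0},
  {"tx": 0.4, "ty": 0.55, "tz": 0.5, "yaw": 0, "claw": 0},
  {"tx": 0.7, "ty": 0.53, "tz": 0.5, "yaw": 0, "claw": 0},
  {"tx": 1, "ty": 0.5, "tz": 0.5, "yaw": 0, "claw": 0},
  {"tx": 1, "ty": 0.5, "tz": 0.5, "yaw": 0, "claw": 0},
])

```text
t: 21.15
tcp_pos: [0.6837, -0.0306, 0.2536]
ee_rot: [0.071, 0.997, 0.0, -0.005]
wrist_force: [-0.6, 0.2, 0.3]
grip_width: -0.0002
grasp_force: 0.0
```

```bash
python3 -c "
from h import *
look('a8.png')
z=np.load('scene.npz');P=world('scene',z['d']);k=(P[...,2]>.14)&(P[...,2]<.2)&(P[...,0]>.55)&(abs(P[...,1]+.02)<.2)
h=cv2.cvtColor(z['im'],cv2.COLOR_RGB2HSV);k&=((h[...,0]<6)|(h[...,0]>174))&(h[...,1]>150)
q=P[k]
if k.sum(): print('patch',k.sum(),q.mean(0),(q.mean(0)[:2]-C0)@X)
for a in [1.22,1.1,1.0,.9,.8,.7,.6,.5,.4,.3,.2,.1,0]:
    x=.062-.118*np.cos(a)+.008*np.sin(a)+.011;zz=.06+.118*np.sin(a)+.008*np.cos(a)
    print(a,(C0+x*X).round(4),round(zz,4))"
```

```text
green 523 w [ 0.6657 -0.1242] r 0.0317 crate 0.0231 -0.0995
yellow 541 w [ 0.6796 -0.0268] r 0.0322 crate 0.023 -0.001
t 21.2 tcp [ 0.6824 -0.0304  0.2556] crate 0.0263 -0.0042 face deg 171.8 q6 -1.56 F [-0.9 -1.  -0.5]
patch 224 [ 0.69183156 -0.02440396  0.17628514] 0.03474758842717721
1.22 [ 0.6966 -0.0282] 0.1736
1.1 [ 0.6833 -0.0263] 0.1688
1.0 [ 0.6728 -0.0248] 0.1636
0.9 [ 0.6629 -0.0233] 0.1574
0.8 [ 0.6536 -0.022 ] 0.1502
0.7 [ 0.645  -0.0208] 0.1421
0.6 [ 0.6373 -0.0197] 0.1332
0.5 [ 0.6306 -0.0187] 0.1236
0.4 [ 0.6248 -0.0179] 0.1133
0.3 [ 0.62   -0.0172] 0.1025
0.2 [ 0.6164 -0.0166] 0.0913
0.1 [ 0.6138 -0.0163] 0.0797
0 [ 0.6125 -0.0161] 0.068
```

View pics/a8.png

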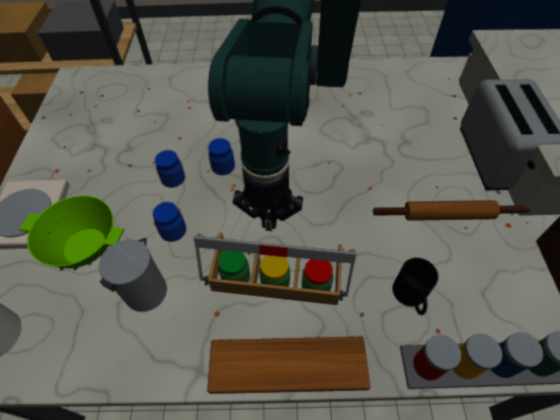

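The fingertips are in front of the bar (268,222), and the raised red patch (273,251) gives a bar angle of about 1.27. I'll move over behind it, lower, then sweep along its arc.

>>> apply_moves([
  {"tx": 0.12, "ty": 0, "tz": 0, "yaw": 0, "claw": 0},
  {"tx": 0.24, "ty": 0, "tz": 0, "yaw": 0, "claw": 0},
  {"tx": 0.24, "ty": 0, "tz": 0, "yaw": 0, "claw": 0},
  {"tx": 0.24, "ty": 0, "tz": -0.25, "yaw": 0, "claw": 0},
  {"tx": 0.24, "ty": 0, "tz": -0.5, "yaw": 0, "claw": 0},
  {"tx": 0.24, "ty": 0, "tz": -0.57, "yaw": 0, "claw": 0},
  {"tx": 0.24, "ty": 0, "tz": -0.57, "yaw": 0, "claw": 0},
])

```text
t: 22.08
tcp_pos: [0.7173, -0.0303, 0.1758]
ee_rot: [0.071, 0.997, 0.0, -0.001]
wrist_force: [0.0, 0.4, 0.5]
grip_width: 0.0001
grasp_force: 0.0
```

>>> apply_moves([
  {"tx": -0.15, "ty": 0.018, "tz": 0, "yaw": 0, "claw": 0},
  {"tx": -0.3, "ty": 0.04, "tz": -0.04, "yaw": 0, "claw": 0},
  {"tx": -0.4, "ty": 0.053, "tz": -0.11, "yaw": 0, "claw": 0},
  {"tx": -0.49, "ty": 0.065, "tz": -0.19, "yaw": 0, "claw": 0},
  {"tx": -0.54, "ty": 0.072, "tz": -0.25, "yaw": 0, "claw": 0},
  {"tx": -0.585, "ty": 0.079, "tz": -0.31, "yaw": 0, "claw": 0},
  {"tx": -0.625, "ty": 0.084, "tz": -0.38, "yaw": 0, "claw": 0},
  {"tx": -0.657, "ty": 0.089, "tz": -0.45, "yaw": 0, "claw": 0},
])

```text
t: 23.08
tcp_pos: [0.6192, -0.017, 0.1076]
ee_rot: [0.071, 0.997, 0.0, -0.0]
wrist_force: [-0.2, -1.0, 0.7]
grip_width: 0.0002
grasp_force: 0.4
```

```bash
python3 -c "
from h import *
look('a9.png')"
```

```text
green 549 w [ 0.6654 -0.1242] r 0.0319 crate 0.0228 -0.0995
yellow 581 w [ 0.6795 -0.027 ] r 0.0327 crate 0.0229 -0.0013
t 23.125 tcp [ 0.6178 -0.0168  0.1055] crate -0.0397 0.0001 face deg 171.8 q6 -1.55 F [-1.6 -0.1 -2. ]
```

View pics/a9.png

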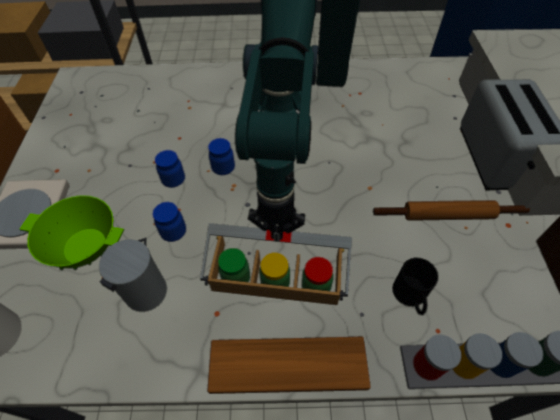

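The bar is most of the way down, with the fingers on the red patch (278,237). Now press it shut.

>>> apply_moves([
  {"tx": -0.02, "ty": 0.003, "tz": -0.06, "yaw": 0, "claw": 0},
  {"tx": -0.035, "ty": 0.005, "tz": -0.12, "yaw": 0, "claw": 0},
  {"tx": -0.045, "ty": 0.006, "tz": -0.18, "yaw": 0, "claw": 0},
  {"tx": -0.05, "ty": 0.007, "tz": -0.23, "yaw": 0, "claw": 0},
  {"tx": -0.05, "ty": 0.007, "tz": -0.26, "yaw": 0, "claw": 0},
  {"tx": -0.05, "ty": 0.007, "tz": -0.28, "yaw": 0, "claw": 0},
  {"tx": -0.05, "ty": 0.007, "tz": -0.28, "yaw": 0, "claw": 0},
])

```text
t: 24.0
tcp_pos: [0.6121, -0.016, 0.0679]
ee_rot: [0.071, 0.997, -0.0, 0.0]
wrist_force: [-3.5, 0.7, 8.4]
grip_width: -0.0
grasp_force: 4.3
```

>>> apply_moves([
  {"tx": 0, "ty": 0, "tz": -0.02, "yaw": 0, "claw": 0},
  {"tx": 0, "ty": 0, "tz": -0.02, "yaw": 0, "claw": 0},
  {"tx": 0, "ty": 0, "tz": 0.1, "yaw": 0, "claw": 0},
  {"tx": 0, "ty": 0, "tz": 0.4, "yaw": 0, "claw": 0},
  {"tx": 0, "ty": 0, "tz": 0.8, "yaw": 0, "claw": 0},
  {"tx": -0.3, "ty": 0, "tz": 1, "yaw": 0, "claw": 0},
  {"tx": -0.7, "ty": 0, "tz": 1, "yaw": 0, "claw": 0},
  {"tx": -1, "ty": 0, "tz": 1, "yaw": 0, "claw": 0},
])

```text
t: 25.0
tcp_pos: [0.4607, -0.016, 0.2168]
ee_rot: [0.071, 0.997, -0.0, 0.001]
wrist_force: [-1.0, -0.7, 0.8]
grip_width: 0.0003
grasp_force: 0.0
```

>>> apply_moves([
  {"tx": 0, "ty": 0, "tz": 0, "yaw": 0, "claw": 0},
  {"tx": 0, "ty": 0, "tz": 0, "yaw": 0, "claw": 0},
  {"tx": 0, "ty": 0, "tz": 0, "yaw": 0, "claw": 0},
])

```text
t: 25.38
tcp_pos: [0.4632, -0.0161, 0.2163]
ee_rot: [0.071, 0.997, 0.0, 0.0]
wrist_force: [-0.1, 0.6, 0.5]
grip_width: -0.0
grasp_force: 0.0
```

```bash
python3 -c "
from h import *
look('b1.png')
z=np.load('scene.npz');P=world('scene',z['d']);k=(P[...,2]>.05)&(P[...,2]<.082)&(P[...,0]>.55)&(P[...,0]<.64)&(abs(P[...,1]+.02)<.2)
h=cv2.cvtColor(z['im'],cv2.COLOR_RGB2HSV);k&=((h[...,0]<6)|(h[...,0]>174))&(h[...,1]>150)
q=P[k];print('patch',k.sum(),q.mean(0),(q.mean(0)[:2]-C0)@X)"
```

```text
green 548 w [ 0.6656 -0.1242] r 0.0317 crate 0.023 -0.0994
yellow 587 w [ 0.6783 -0.0265] r 0.0328 crate 0.0217 -0.001
t 25.425 tcp [ 0.4631 -0.0161  0.2161] crate -0.1928 -0.0213 face deg 171.8 q6 -1.59 F [ 0.   0.2 -1. ]
patch 231 [ 0.60282506 -0.01348283  0.06947296] -0.05490730044317084
```

View pics/b1.png

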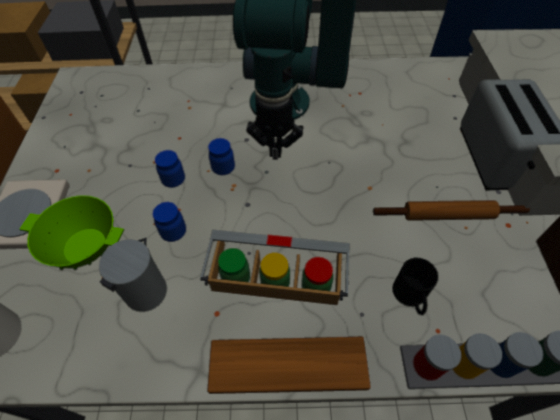

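The bar is shut: its patch (279,241) is at z = 0.069 and crate x = -0.055. The three jars are upright at the rear wall and everything else is where it was.

```bash
python3 -c "
from rig import robot
print(robot.close_job())"
```

```text
the job is handed in; nothing more can be done
None
```

The job is handed in at about 25 s of the 72 s allowed: green is in the right bay and yellow in the middle bay, both upright at the rear wall, the bar is snapped shut, and the red jar and bystanders were not moved, though green may have tilted briefly on its first rear push.

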